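# Sort the lead-screw samples on the comb gauges and run the go bridge over them

## Robot

A 7-joint arm with a two-finger parallel gripper is mounted at the origin on the work surface. World frame = base frame: x ahead of the robot, y to its left, z up, the work surface at z = 0. Lengths are in mm, angles in rad, forces in N, time in s.
With the tool pointing down it reaches from about 350 to 900 mm from the base axis. Payload 8.1 kg.
Tool frame: the origin (TCP) lies at the very end of the fingers, on their centre line; the grasp point (between the pads) lies 19 mm behind it; z points along the fingers, x is the direction in which the jaws open and shut, and the axes are right-handed (so a half turn about z gives the same grasp; the last joint's range is limited). The gripper opens to 92 mm and grips with 3 to 60 N. Pads are 19 mm wide; open, the fingers measure 130 mm over their backs; the gripper's body (75 mm by 190 mm) begins 47 mm behind the grasp point.
Start: joints at [-1.207, 0.434, 0.025, 1.573, -0.012, 1.134, -0.075], TCP at [281.297, 558.134, 226.742] pointing down, gripper open.
Joint ranges: [-2.62, 2.62], [-0.44, 2.09], [-1.27, 1.32], [0.08, 2.57], [-1.32, 4.46], [0.12, 2], [-2.74, 2.74]. Speed limits (rad/s): [2.22, 2.22, 3.01, 3.01, 3.14, 3.14, 3.14].

## Interface

Orientations are given as a 3x3 rotation matrix whose columns are the frame's x, y, z axes.
In Python, from station import env gives the robot as it stands. Calls block until the motion is done:
- env.movep(position, orientation): joint-space move of the TCP to a pose.
- env.line_to(position, frame=None, rate=150): straight line of the TCP; frame=None keeps the orientation; rate is the mean speed in mm/s.
- env.movej(angles): joint-space move.
- env.open_gripper() and env.gripper_close(squeeze=None): open the fingers fully, or close them until they stop; squeeze is the grip in N (None keeps the last).
- env.wait(seconds).
- env.ik(position, orientation): joint angles nearest the present ones, or None.
- env.read_state(): the state.
- env.get_image(name): name is "scene" or "top"; returns the picture (400x640x3 uint8, blue, green, red); there is no depth.
- env.get_calibration(name): a dict with "fovy" (degrees; the focal length in pixels is half the picture's height over the tangent of half this angle, whatever the lens; pixels are square), "cx", "cy" (the principal point, pixels), "dist" ([k1, k2, p1, p2, k3] as OpenCV has them; the pictures are not rectified), "extrinsics" (4x4, takes a point from camera to world coordinates). Camera axes: x right, y up, looking along -z (the intrinsics and any distortion apply to the point x, -y, -z); pixel columns grow to the right and rows downward; lengths in mm; the calibration is good to about 2 mm. A picture is of the moment at which its call begins. get_calibration takes no time and is no camera call.
A pose or a line that the arm cannot do raises env.PlanningError and nothing moves.
- env.sign_off(): hands the job in, once; it reports no verdict.
Trained networks look in the newest picture that a camera, given by its name, has taken for a name from the list of things; names that differ only in an ending like _2 or _b are one class to them, and where a whole thing is asked for, a point or a joint stands for the part that bears it (a point fixed in the world has none). Each returns a list of dicts, best first, with "score" (0 to 1); they miss things now and then, are a little off and sometimes report something else, mostly with a low value. They report only what shows in the picture. A call takes as long as a camera call. They do not tell look-alikes from the thing itself.
- env.look_for(query, camera): "at" ([x, y, z] in mm, in world coordinates, good to about 4 mm: the middle of the surface that is visible of it).
- env.cut_out(query, camera): "mask" (400x640 bool, what is visible of it).
- env.mark_of(query, camera): "at" ([x, y, z] in mm, in world coordinates, good to about 4 mm: a listed point, or the origin of a listed thing).
The state is a dict: "time_s": time; "joints": joint angles; "joint_velocities": joint speeds; "joint_efforts": joint torques, N m; "tool_pos": TCP position; "orientation": TCP orientation; "force": force on the tool from outside, world axes, zero at the start; "ft_torque": the same for the moment, N m; "opening": finger opening in mm.
Only numpy, scipy, OpenCV 4.12 (cv2) and the standard library are available. Lean on these libraries where they do the work, as an engineer would, in place of code of your own. Each camera call takes 0.05 s, during which the arm holds its last target.

## Task

Sort the loose printed lead screws by thread pitch: first slide the go bridge back to its parked place, at the end of the stand nearest the loose screws (the robot's left), then lay each screw on a notched gauge of its own pitch, one screw to a gauge, so that the teeth drop into its grooves and it sits fully down between the end posts. When all of them are seated, slide the bridge over them to its stop at the other end and leave it there with every screw still seated; leave the other things on the bench alone.

Things in the scene. Friction and masses are not known exactly. Their poses are not given: they have to be found in the camera images.
- bridge (a joint): Travel (m) of the go bridge: 0 = against its stop past the gauges at the stand's +y end (parked), 0.406 = against its stop at the -y end. It slides along the stand's -y as the value grows, with about 2 N of friction, and stays where left. A screw that is fully seated passes under it with 3 mm to spare; one that rides on the teeth blocks it.
- bridge_grip (a point): Centre of the black grip block on top of the steel bridge, 102.5 mm above the bench: block 30 mm (x) by 22 mm (y, along the travel) by 42 mm tall, top at 121.5 mm. Axes are the stand's. The bridge is an arch over the row of gauges: 28 mm wide along y, 148 mm across x, its beam 69.5 to 79.5 mm above the bench.
- stand: Fixed aluminium base plate on the bench, 156 mm (x) by 444 mm (y), 12 mm thick; origin at the centre of its underside. Five gauges stand on it in a row along y, 66 mm apart, at y = 123, 57, -9, -75 and -141 mm, in an order that changes. The bridge's centre is at y = 203 mm minus its travel.
- gauge_f1_seat (a point): Seat of a fine gauge (fixed): where the middle of a seated screw lies, 50 mm above the bench, the screw along x. Steel plate on edge, 12 mm thick (y), 80 mm long; 2.5 mm teeth every 10 mm from the middle, tops 9 mm under this point, 6 mm deep. At each end two posts 37 mm apart (y) and an end plate at x = 54 mm, up to this height, take the screw's square end. Beside the plate open to 34 mm under.
- gauge_f2_seat (a point): Seat of a fine gauge (fixed): where the middle of a seated screw lies, 50 mm above the bench, the screw along x. Steel plate on edge, 12 mm thick (y), 80 mm long; 2.5 mm teeth every 10 mm from the middle, tops 9 mm under this point, 6 mm deep. At each end two posts 37 mm apart (y) and an end plate at x = 54 mm, up to this height, take the screw's square end. Beside the plate open to 34 mm under.
- gauge_m1_seat (a point): Seat of a medium gauge (fixed): where the middle of a seated screw lies, 50 mm above the bench, the screw along x. Steel plate on edge, 12 mm thick (y), 80 mm long; 2.5 mm teeth every 14 mm from the middle, tops 9 mm under this point, 6 mm deep. At each end two posts 37 mm apart (y) and an end plate at x = 54 mm, up to this height, take the screw's square end. Beside the plate open to 34 mm under.
- gauge_m2_seat (a point): Seat of a medium gauge (fixed): where the middle of a seated screw lies, 50 mm above the bench, the screw along x. Steel plate on edge, 12 mm thick (y), 80 mm long; 2.5 mm teeth every 14 mm from the middle, tops 9 mm under this point, 6 mm deep. At each end two posts 37 mm apart (y) and an end plate at x = 54 mm, up to this height, take the screw's square end. Beside the plate open to 34 mm under.
- gauge_c_seat (a point): Seat of a coarse gauge (fixed): where the middle of a seated screw lies, 50 mm above the bench, the screw along x. Steel plate on edge, 12 mm thick (y), 80 mm long; 2.5 mm teeth every 18 mm from the middle, tops 9 mm under this point, 6 mm deep. At each end two posts 37 mm apart (y) and an end plate at x = 54 mm, up to this height, take the screw's square end. Beside the plate open to 34 mm under.
- screw_f1_mid (a point): Centre of a fine-pitch screw (may be absent): loose, off-white printed plastic, about 90 g, 102 mm long along its x, same either way round. Core 18 mm; 8 ridges 28 mm across, 10 mm apart, 3 mm wide at the crest, 5 at the root, a groove at the very middle; 32 mm square, 10 mm long ends on which it lies, centre 16 mm up. Grip it across the two ridges beside the middle.
- screw_f2_mid (a point): Centre of a fine-pitch screw (may be absent): loose, off-white printed plastic, about 90 g, 102 mm long along its x, same either way round. Core 18 mm; 8 ridges 28 mm across, 10 mm apart, 3 mm wide at the crest, 5 at the root, a groove at the very middle; 32 mm square, 10 mm long ends on which it lies, centre 16 mm up. Grip it across the two ridges beside the middle.
- screw_m1_mid (a point): Centre of a medium-pitch screw (may be absent): loose, off-white printed plastic, about 90 g, 102 mm long along its x, same either way round. Core 18 mm; 6 ridges 28 mm across, 14 mm apart, 3 mm wide at the crest, 5 at the root, a groove at the very middle; 32 mm square, 10 mm long ends on which it lies, centre 16 mm up. Grip it across the two ridges beside the middle.
- screw_m2_mid (a point): Centre of a medium-pitch screw (may be absent): loose, off-white printed plastic, about 90 g, 102 mm long along its x, same either way round. Core 18 mm; 6 ridges 28 mm across, 14 mm apart, 3 mm wide at the crest, 5 at the root, a groove at the very middle; 32 mm square, 10 mm long ends on which it lies, centre 16 mm up. Grip it across the two ridges beside the middle.
- screw_c_mid (a point): Centre of a coarse-pitch screw (may be absent): loose, off-white printed plastic, about 90 g, 102 mm long along its x, same either way round. Core 18 mm; 4 ridges 28 mm across, 18 mm apart, 3 mm wide at the crest, 5 at the root, a groove at the very middle; 32 mm square, 10 mm long ends on which it lies, centre 16 mm up. Grip it across the two ridges beside the middle.
- spool: Solder spool, steel grey, 64 mm across, 50 mm high; origin under its centre. Not part of the job.
- flux_jar: Small jar, 52 mm across, 55 mm high; origin under its centre. Not part of the job.
- driver: Screwdriver, about 200 mm long, lying on the bench along its x; not part of the job.
Not all that is in view belongs to the job. What is shaped like the part that bears screw_f2_mid but pink is not meant. Leave any black look-alike of the part that bears screw_c_mid alone.

How it is judged (in metres and radians):
On the way, in this order (a step that is already met when the one before it is completed fails the run):
1. the bridge is back at its parked end (value of joint bridge below 0.02 m), for 0.2 s.
2. every screw is fully seated on a gauge of its own pitch while the bridge is parked (((horizontal distance between screw_f1_mid and gauge_f1_seat below 0.0055 m and z of screw_f1_mid in the frame of gauge_f1_seat between -0.0025 and 0.0025 m and angle between the x axis of screw_f1_mid and the x axis of gauge_f1_seat, either way round below 0.09 rad) or (horizontal distance between screw_f1_mid and gauge_f2_seat below 0.0055 m and z of screw_f1_mid in the frame of gauge_f2_seat between -0.0025 and 0.0025 m and angle between the x axis of screw_f1_mid and the x axis of gauge_f2_seat, either way round below 0.09 rad)) and ((horizontal distance between screw_f2_mid and gauge_f1_seat below 0.0055 m and z of screw_f2_mid in the frame of gauge_f1_seat between -0.0025 and 0.0025 m and angle between the x axis of screw_f2_mid and the x axis of gauge_f1_seat, either way round below 0.09 rad) or (horizontal distance between screw_f2_mid and gauge_f2_seat below 0.0055 m and z of screw_f2_mid in the frame of gauge_f2_seat between -0.0025 and 0.0025 m and angle between the x axis of screw_f2_mid and the x axis of gauge_f2_seat, either way round below 0.09 rad)) and ((horizontal distance between screw_m1_mid and gauge_m1_seat below 0.0055 m and z of screw_m1_mid in the frame of gauge_m1_seat between -0.0025 and 0.0025 m and angle between the x axis of screw_m1_mid and the x axis of gauge_m1_seat, either way round below 0.09 rad) or (horizontal distance between screw_m1_mid and gauge_m2_seat below 0.0055 m and z of screw_m1_mid in the frame of gauge_m2_seat between -0.0025 and 0.0025 m and angle between the x axis of screw_m1_mid and the x axis of gauge_m2_seat, either way round below 0.09 rad)) and ((horizontal distance between screw_m2_mid and gauge_m1_seat below 0.0055 m and z of screw_m2_mid in the frame of gauge_m1_seat between -0.0025 and 0.0025 m and angle between the x axis of screw_m2_mid and the x axis of gauge_m1_seat, either way round below 0.09 rad) or (horizontal distance between screw_m2_mid and gauge_m2_seat below 0.0055 m and z of screw_m2_mid in the frame of gauge_m2_seat between -0.0025 and 0.0025 m and angle between the x axis of screw_m2_mid and the x axis of gauge_m2_seat, either way round below 0.09 rad)) and horizontal distance between screw_c_mid and gauge_c_seat below 0.0055 m and z of screw_c_mid in the frame of gauge_c_seat between -0.0025 and 0.0025 m and angle between the x axis of screw_c_mid and the x axis of gauge_c_seat, either way round below 0.09 rad and value of joint bridge below 0.02 m), for 0.2 s.
At the end, for the whole second after the job is handed in: Every screw present rests on a gauge of its own pitch (middle within 5.5 mm of the seat in plan and 2.5 mm in height, in line within 0.09 rad), at rest, and the bridge is within 20 mm of its stop at the -y end (travel above 0.386) (((horizontal distance between screw_f1_mid and gauge_f1_seat below 0.0055 m and z of screw_f1_mid in the frame of gauge_f1_seat between -0.0025 and 0.0025 m and angle between the x axis of screw_f1_mid and the x axis of gauge_f1_seat, either way round below 0.09 rad) or (horizontal distance between screw_f1_mid and gauge_f2_seat below 0.0055 m and z of screw_f1_mid in the frame of gauge_f2_seat between -0.0025 and 0.0025 m and angle between the x axis of screw_f1_mid and the x axis of gauge_f2_seat, either way round below 0.09 rad)) and ((horizontal distance between screw_f2_mid and gauge_f1_seat below 0.0055 m and z of screw_f2_mid in the frame of gauge_f1_seat between -0.0025 and 0.0025 m and angle between the x axis of screw_f2_mid and the x axis of gauge_f1_seat, either way round below 0.09 rad) or (horizontal distance between screw_f2_mid and gauge_f2_seat below 0.0055 m and z of screw_f2_mid in the frame of gauge_f2_seat between -0.0025 and 0.0025 m and angle between the x axis of screw_f2_mid and the x axis of gauge_f2_seat, either way round below 0.09 rad)) and ((horizontal distance between screw_m1_mid and gauge_m1_seat below 0.0055 m and z of screw_m1_mid in the frame of gauge_m1_seat between -0.0025 and 0.0025 m and angle between the x axis of screw_m1_mid and the x axis of gauge_m1_seat, either way round below 0.09 rad) or (horizontal distance between screw_m1_mid and gauge_m2_seat below 0.0055 m and z of screw_m1_mid in the frame of gauge_m2_seat between -0.0025 and 0.0025 m and angle between the x axis of screw_m1_mid and the x axis of gauge_m2_seat, either way round below 0.09 rad)) and ((horizontal distance between screw_m2_mid and gauge_m1_seat below 0.0055 m and z of screw_m2_mid in the frame of gauge_m1_seat between -0.0025 and 0.0025 m and angle between the x axis of screw_m2_mid and the x axis of gauge_m1_seat, either way round below 0.09 rad) or (horizontal distance between screw_m2_mid and gauge_m2_seat below 0.0055 m and z of screw_m2_mid in the frame of gauge_m2_seat between -0.0025 and 0.0025 m and angle between the x axis of screw_m2_mid and the x axis of gauge_m2_seat, either way round below 0.09 rad)) and horizontal distance between screw_c_mid and gauge_c_seat below 0.0055 m and z of screw_c_mid in the frame of gauge_c_seat between -0.0025 and 0.0025 m and angle between the x axis of screw_c_mid and the x axis of gauge_c_seat, either way round below 0.09 rad and value of joint bridge above 0.386 m and linear speed of each of screw_f1, screw_f2, screw_m1, screw_m2, screw_c below 0.02 m/s); the robot touches nothing.
It fails at once if the solder spool is displaced by more than 40 mm (distance of spool from where it was at the start of the episode above 0.04 m).
It fails at once if the flux jar is displaced by more than 40 mm (distance of flux_jar from where it was at the start of the episode above 0.04 m).
It fails at once if the screwdriver is displaced by more than 40 mm (distance of driver from where it was at the start of the episode above 0.04 m).
Of screw_f1, screw_f2, screw_m1, screw_m2, screw_c only 4 to 5 are there at a start; the rules pass over those that are not, and their reading is None.
At some moment in a run one of screw_f1, screw_f2, screw_m1, screw_m2, screw_c may be knocked a few centimetres aside while the robot is not near it.
Once in a run the grip may slacken for a moment while it holds something.
It also fails if it takes over 210 s, if anything falls off the work surface, if the arm or the gripper's body presses on something with over 40 N, if the wrist force passes 120 N, or if a joint passes its speed limit or range.

## Working session

There is one attempt and no reset: what is moved stays moved. The work goes in short steps, each a Python script; the robot and the scene stay as the last script left them, time stands still between calls to the robot, and variables do not carry over. Pictures are saved under pics/ and viewed, and the job is handed in when it is done.

```bash
ls; mkdir -p pics; python3 - <<'E'
from station import env
import cv2,numpy as np
for n in("scene","top"):
    im=env.get_image(n); cv2.imwrite(f"pics/a_{n}.png",im)
    c=env.get_calibration(n); print(n,c)
s=env.read_state(); print(s)
E
```

```text
pics
scene {'fovy': 44.27994008715312, 'cx': 317.5784625478088, 'cy': 196.7331977988286, 'dist': array([-0.07888581,  0.        ,  0.        ,  0.        ,  0.        ]), 'extrinsics': array([[-8.56567234e-03, -8.22889725e-01,  5.68136542e-01,
         1.39998127e+03],
       [ 9.99858040e-01, -1.52921730e-02, -7.07455928e-03,
         8.60883299e+01],
       [ 1.45096244e-02,  5.67995291e-01,  8.22903895e-01,
         1.33626856e+03],
       [ 0.00000000e+00,  0.00000000e+00,  0.00000000e+00,
         1.00000000e+00]])}
top {'fovy': 45.321021726995795, 'cx': 327.65405130638817, 'cy': 196.41045748427888, 'dist': array([0.04896114, 0.        , 0.        , 0.        , 0.        ]), 'extrinsics': array([[ 5.69751818e-03,  9.86155093e-01, -1.65727700e-01,
         3.07172138e+02],
       [-9.99957435e-01,  4.41582713e-03, -8.10115173e-03,
         9.15383471e+01],
       [-7.25716716e-03,  1.65766803e-01,  9.86138277e-01,
         1.49387891e+03],
       [ 0.00000000e+00,  0.00000000e+00,  0.00000000e+00,
         1.00000000e+00]])}
{'time_s': 0.1, 'joints': array([-1.20657358,  0.43513587,  0.02496645,  1.57401131, -0.01160054,
        1.13397763, -0.07512259]), 'joint_velocities': array([ 0.00054876, -0.00216123, -0.00121539, -0.00069471, -0.00065805,
        0.00066372, -0.0008892 ]), 'joint_efforts': array([ 3.00552718e-03, -6.69123459e+01,  9.87585336e-01, -3.15147614e+01,
       -6.05264632e-02,  3.72595922e-02,  7.45858961e-05]), 'tool_pos': array([281.12077901, 557.69911856, 226.03217886]), 'orientation': array([[ 4.50127533e-01,  8.92964132e-01, -5.12189306e-04],
       [ 8.92963210e-01, -4.50127808e-01, -1.28918128e-03],
       [-1.38174329e-03,  1.22929783e-04, -9.99999038e-01]]), 'force': array([0.89375651, 0.32282614, 0.35326158]), 'ft_torque': array([-0.01975449,  0.03891829, -0.01289577]), 'opening': 91.95802096079895}
```

View pics/a_scene.png

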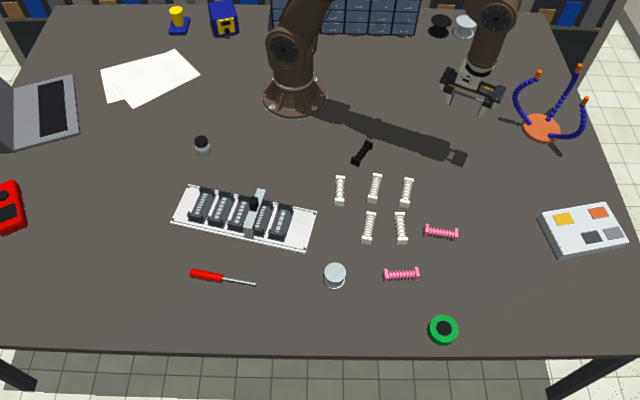

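View pics/a_top.png

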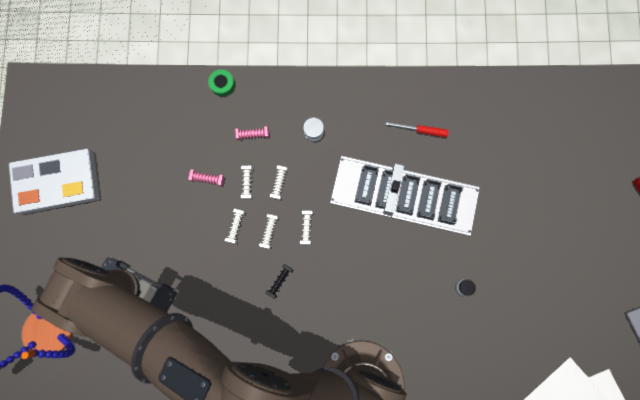

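```bash
python3 - <<'E'
from station import env
import numpy as np
np.set_printoptions(precision=1,suppress=True)
env.get_image("top");env.get_image("scene")
for q in("bridge_grip","stand","gauge_f1_seat","gauge_m1_seat","gauge_c_seat","screw_f1_mid","screw_m1_mid","screw_c_mid","spool","flux_jar","driver"):
    for cam in("top","scene"):
        r=env.mark_of(q,cam)
        print(q,cam,[(np.array(d["at"]),round(d["score"],2)) for d in r])
print(env.read_state()["time_s"])
E
```

```text
bridge_grip top [(array([ 573. , -100.4,  100.6]), 0.84)]
bridge_grip scene [(array([570. , -98.6, 102.7]), 0.75)]
stand top [(array([ 563.3, -136.6,    1.4]), 0.7)]
stand scene [(array([ 562.1, -139.6,    2.5]), 0.64)]
gauge_f1_seat top [(array([ 535.8, -273.1,   53.8]), 0.6), (array([604.1, 260.1,  17.4]), 0.39)]
gauge_f1_seat scene [(array([ 533.1, -275. ,   52.2]), 0.63)]
gauge_m1_seat top [(array([ 546.6, -216.2,   48.3]), 0.56)]
gauge_m1_seat scene [(array([ 546.6, -212.2,   50.5]), 0.93), (array([462.5, 391.4,  15.7]), 0.45)]
gauge_c_seat top [(array([595.3, -17.5,  52.2]), 0.83)]
gauge_c_seat scene [(array([ 561.6, -140.8,    0.6]), 0.74), (array([589.4, -16.3,  50.4]), 0.6)]
screw_f1_mid top [(array([603. , 256. ,  19.9]), 0.6), (array([446.5, 284.3,  20.5]), 0.49)]
screw_f1_mid scene [(array([448. , 284.5,  19.2]), 0.73), (array([599.3, 358.2,  17.7]), 0.44)]
screw_m1_mid top [(array([598.1, 356. ,  13.1]), 0.72), (array([576.1, -85.4,  48.9]), 0.53)]
screw_m1_mid scene [(array([598.8, 358.2,  14.9]), 0.58)]
screw_c_mid top [(array([459.3, 170.6,  18.3]), 0.65), (array([294. , 243.5,  17.5]), 0.63)]
screw_c_mid scene [(array([462.5, 172.1,  22.6]), 0.73), (array([294.2, 249.5,  13.7]), 0.51), (array([ 775.6, -178.2,   -1.8]), 0.36)]
spool top [(array([768.9, 149.3,  -1.6]), 0.66), (array([ 534.1, -275.9,   52.7]), 0.47)]
spool scene [(array([773. , 150.6,  -1.6]), 0.97)]
flux_jar top [(array([ 285.3, -308.6,   -2. ]), 0.66)]
flux_jar scene [(array([ 280.5, -312. ,   -1.5]), 0.83), (array([ 545.1, -211.4,   52.5]), 0.47)]
driver top [(array([ 781.5, -181.8,   -0.3]), 0.58)]
driver scene [(array([ 775.4, -177.2,   -1.3]), 0.57), (array([590.3, -16.7,  49.6]), 0.41), (array([ 562. , -142.9,    1.5]), 0.16)]
1.3
```

View pics/b_top.png

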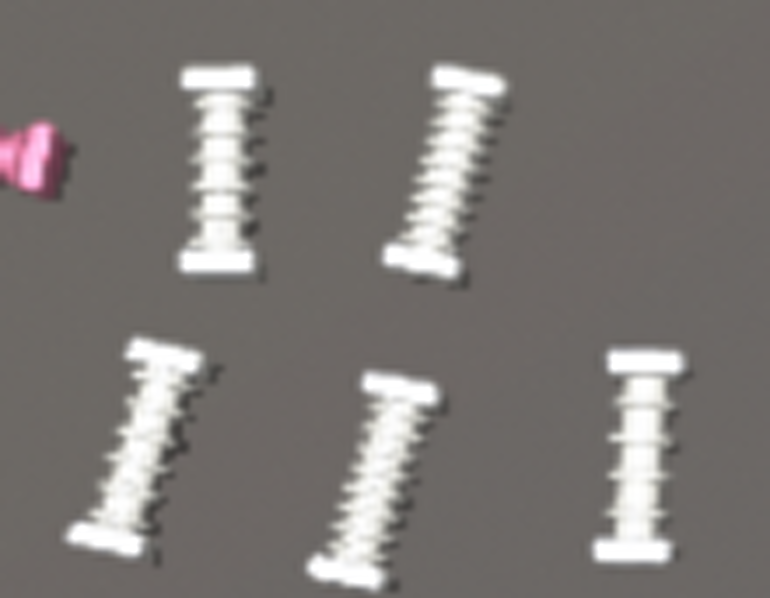

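View pics/b_scene.png

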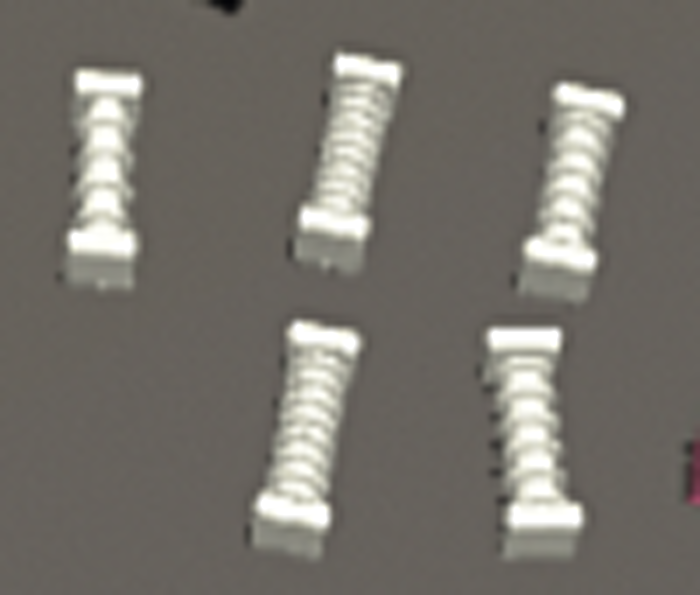

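View pics/b_stand.png

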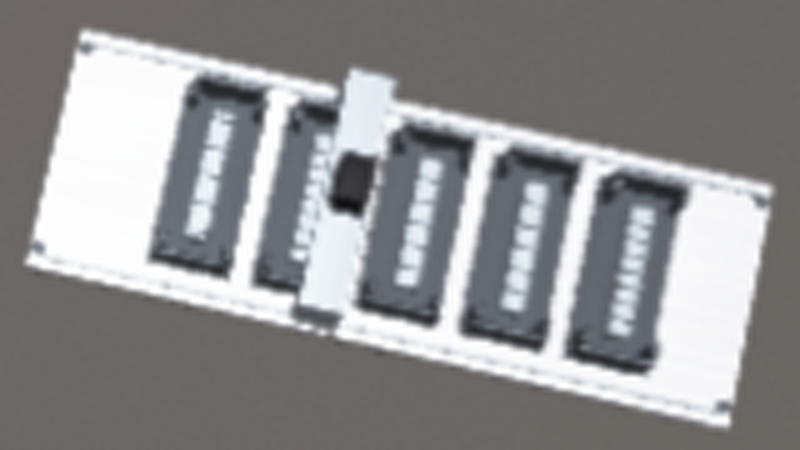

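View pics/b_grip.png

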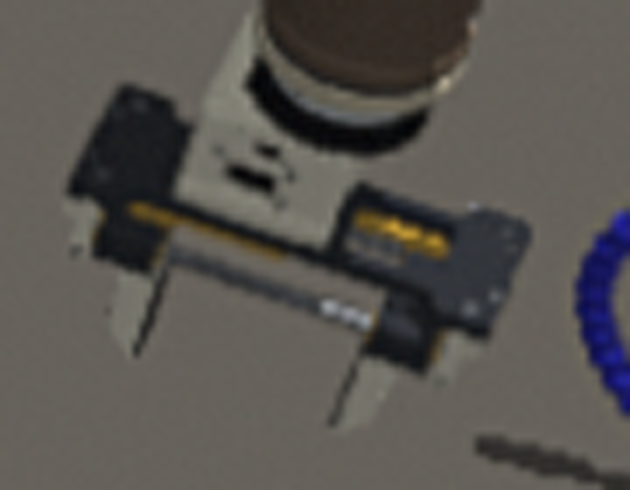

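```bash
cat > h.py <<'E'
import cv2,numpy as np
from station import env
from scipy.optimize import minimize
np.set_printoptions(precision=2,suppress=True)
FL=np.diag([1.,-1,-1])
def cal(n):
    c=env.get_calibration(n); f=200/np.tan(np.radians(c["fovy"]/2))
    K=np.array([[f,0,c["cx"]],[0,f,c["cy"]],[0,0,1.]]); E=c["extrinsics"]
    R=FL@E[:3,:3].T; t=-R@E[:3,3]
    return K,np.array(c["dist"],float),R,t
CAL={n:cal(n) for n in("top","scene")}
def proj(P,n):
    K,D,R,t=CAL[n]
    return cv2.projectPoints(np.asarray(P,float).reshape(-1,3),cv2.Rodrigues(R)[0],t,K,D)[0].reshape(-1,2)
def pose(x,y,yaw,z):
    c,s=np.cos(yaw),np.sin(yaw)
    return np.array([[c,-s,0],[s,c,0],[0,0,1]]),np.array([x,y,z],float)
def box(cx,cy,cz,sx,sy,sz):
    return np.array([[cx+a*sx/2,cy+b*sy/2,cz+d*sz/2] for a in(-1,1) for b in(-1,1) for d in(-1,1)])
def disc(x,w,r):
    a=np.linspace(0,2*np.pi,24,endpoint=False)
    return np.array([[x+q*w/2,r*np.cos(u),r*np.sin(u)] for q in(-1,1) for u in a])
def screw_parts(pitch):
    n={10:8,14:6,18:4}[pitch]
    return [box(-46,0,0,10,32,32),box(46,0,0,10,32,32),disc(0,90,9)]+[disc((i-(n-1)/2)*pitch,4,14) for i in range(n)]
def stand_parts(): return [box(0,0,6,156,444,12)]
S=8
def render(parts,R,t,n,roi):
    x0,y0,x1,y1=roi; m=np.zeros(((y1-y0)*S,(x1-x0)*S),np.uint8)
    for p in parts:
        uv=(proj(p@R.T+t,n)-[x0,y0]+0.5)*S-0.5
        cv2.fillConvexPoly(m,np.round(cv2.convexHull(uv.astype(np.float32))*16).astype(np.int32),255,cv2.LINE_8,4)
    return cv2.resize(m,(x1-x0,y1-y0),interpolation=cv2.INTER_AREA)/255.
def fit_screw(img,n,x,y,yaw,pitch,z=16,free_z=False):
    R,t=pose(x,y,yaw,z); uv=proj(box(0,0,0,102,32,32)@R.T+t,n)
    roi=[int(v) for v in (*(uv.min(0)-8),*(uv.max(0)+9))]
    g=img.astype(float).min(2)[roi[1]:roi[3],roi[0]:roi[2]]
    bg=np.percentile(g,30); a=np.clip((g-bg-8)/(150-bg-8) if n=="scene" else (g-bg-8)/(205-bg),0,1)
    def cost(p):
        R,t=pose(p[0],p[1],p[2],z); return ((render(screw_parts(pitch),R,t,n,roi)-a)**2).sum()
    r=minimize(cost,[x,y,yaw],method="Nelder-Mead",options=dict(initial_simplex=[[x,y,yaw],[x+4,y,yaw],[x,y+4,yaw],[x-2,y-2,yaw+.08]],xatol=.02,fatol=.01))
    return r.x,r.fun
def rect(img,n,R,t,xs,ys,z):
    P=np.array([[x,y,z] for y in ys for x in xs])@R.T+t
    uv=proj(P,n).astype(np.float32).reshape(len(ys),len(xs),2)
    return cv2.remap(img,uv[...,0],uv[...,1],cv2.INTER_CUBIC)
E
cat > fit0.py <<'E'
from h import *
im={n:cv2.imread(f"pics/a_{n}.png") for n in("top","scene")}
for (x,y) in((603,256),(446,284),(598,357),(460,171),(462,391)):
    K,D,R,t=CAL["top"]
    best={}
    for n in im:
        for p in(10,14,18):
            r=min((fit_screw(im[n],n,x,y,w,p) for w in(-.2,.1)),key=lambda q:q[1])
            best[n,p]=r
    for k,v in best.items(): print((x,y),k,v[0],round(v[1],2))
E
python3 fit0.py
```

```text
(603, 256) ('top', 10) [601.69 259.37  -0.21] 28.31
(603, 256) ('top', 14) [601.61 259.8   -0.21] 28.88
(603, 256) ('top', 18) [602.02 259.26  -0.21] 25.84
(603, 256) ('scene', 10) [600.34 257.7   -0.21] 20.41
(603, 256) ('scene', 14) [600.59 257.71  -0.21] 19.44
(603, 256) ('scene', 18) [600.39 257.71  -0.2 ] 22.14
(446, 284) ('top', 10) [446.5  286.98  -0.23] 17.05
(446, 284) ('top', 14) [446.81 287.24  -0.22] 22.9
(446, 284) ('top', 18) [446.75 287.03  -0.24] 20.0
(446, 284) ('scene', 10) [447.27 285.51  -0.23] 17.0
(446, 284) ('scene', 14) [447.2  285.55  -0.23] 16.12
(446, 284) ('scene', 18) [447.45 285.34  -0.23] 17.63
(598, 357) ('top', 10) [602.32 361.73   0.02] 45.15
(598, 357) ('top', 14) [600.82 360.73   0.02] 33.68
(598, 357) ('top', 18) [602.76 360.82   0.02] 33.84
(598, 357) ('scene', 10) [600.38 358.86   0.02] 61.3
(598, 357) ('scene', 14) [600.4  358.95   0.02] 56.32
(598, 357) ('scene', 18) [600.34 359.03   0.02] 58.72
(460, 171) ('top', 10) [459.43 170.83  -0.05] 35.19
(460, 171) ('top', 14) [459.6  170.65  -0.05] 27.52
(460, 171) ('top', 18) [459.23 170.68  -0.04] 10.62
(460, 171) ('scene', 10) [458.43 169.38  -0.05] 22.23
(460, 171) ('scene', 14) [458.44 169.43  -0.05] 20.32
(460, 171) ('scene', 18) [458.55 169.44  -0.05] 16.69
(462, 391) ('top', 10) [462.34 392.14  -0.25] 33.75
(462, 391) ('top', 14) [462.13 391.71  -0.25] 20.04
(462, 391) ('top', 18) [462.5  391.94  -0.25] 27.68
(462, 391) ('scene', 10) [462.7  390.28  -0.24] 61.37
(462, 391) ('scene', 14) [462.52 390.42  -0.24] 59.71
(462, 391) ('scene', 18) [462.63 390.29  -0.24] 60.23
```

```bash
cat >> h.py <<'E'
def fit_stand(img,n,p0,ybr):
    R,t=pose(*p0,0); uv=proj(stand_parts()[0]@R.T+t,n)
    roi=[int(v) for v in (*(uv.min(0)-10),*(uv.max(0)+11))]
    g=img.astype(float).min(2)[roi[1]:roi[3],roi[0]:roi[2]]
    bg=np.percentile(g,20); hi=210 if n=="top" else 190
    a=np.clip((g-bg)/(hi-bg),0,1)
    # known-interior pixels = 1, bridge zone ignored
    inner=render([box(0,0,12,140,428,0)],R,t,n,roi)>.9; a[inner]=1
    w=1-(render([box(0,ybr,40,240,50,90)],R,t,n,roi)>0)
    def cost(p):
        R,t=pose(*p,0); return (w*(render(stand_parts(),R,t,n,roi)-a)**2).sum()
    x,y,q=p0
    r=minimize(cost,p0,method="Nelder-Mead",options=dict(initial_simplex=[[x,y,q],[x+4,y,q],[x,y+4,q],[x-2,y-2,q+.03]],xatol=.02,fatol=.01))
    return r.x,r.fun
E
cat > fit1.py <<'E'
from h import *
im={n:cv2.imread(f"pics/a_{n}.png") for n in("top","scene")}
fs={}
for n in im:
    fs[n]=fit_stand(im[n],n,[563,-138,-.229],40); print(n,fs[n])
    R,t=pose(*fs[n][0],0)
    rows=[]
    for gy in(123,57,-9,-75,-141):
        rows.append(cv2.resize(rect(im[n],n,R,t,np.arange(-60,60,.5),np.arange(gy-12,gy+12,.5),42),None,fx=3,fy=2))
    cv2.imwrite(f"pics/c_g_{n}.png",np.vstack(rows))
    rows=[]
    for (x,y,w) in((601,258.5,-.21),(447,286.2,-.23),(600.6,360,.02),(459,170,-.045),(462.3,391,-.245)):
        R,t=pose(x,y,w,0)
        rows.append(cv2.resize(rect(im[n],n,R,t,np.arange(-60,60,.5),np.arange(-22,22,.5),25),None,fx=3,fy=1.3))
    cv2.imwrite(f"pics/c_s_{n}.png",np.vstack(rows))
a=cv2.imread("pics/c_g_top.png");b=cv2.imread("pics/c_g_scene.png")
cv2.imwrite("pics/c_g.png",cv2.resize(np.hstack([a,b]),(800,520)))
a=cv2.imread("pics/c_s_top.png");b=cv2.imread("pics/c_s_scene.png")
cv2.imwrite("pics/c_s.png",cv2.resize(np.hstack([a,b]),(800,580)))
E
python3 fit1.py
```

```text
top (array([ 564.19, -136.41,   -0.23]), np.float64(20.647959335411365))
scene (array([ 563.81, -138.12,   -0.23]), np.float64(178.49481837754706))
```

View pics/c_g.png

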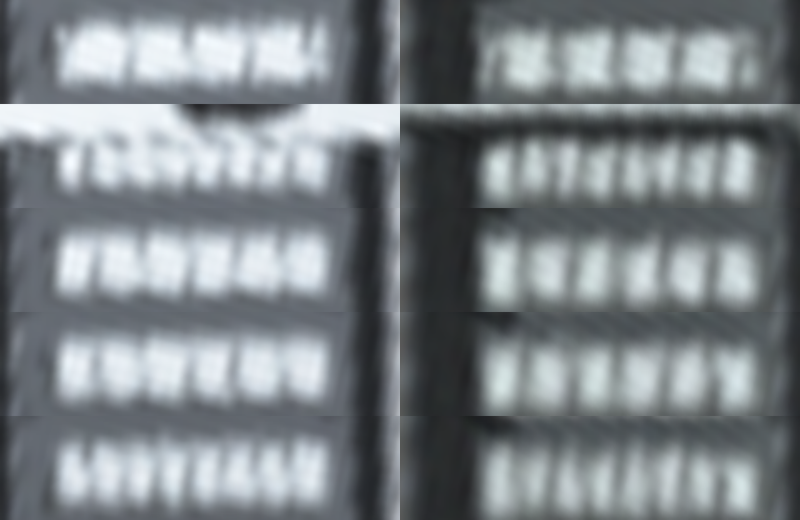

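View pics/c_s.png

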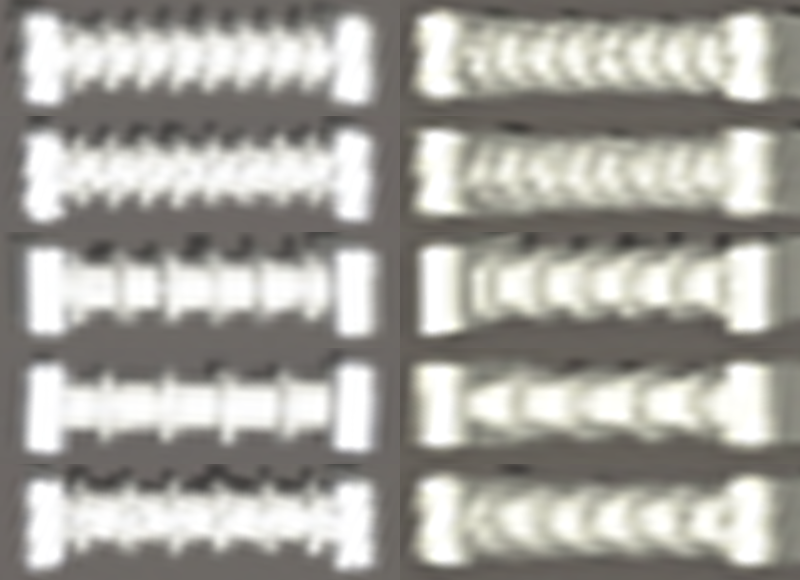

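```bash
cat >> h.py <<'E'
import json,os
ST=np.array([564.0,-137.3]); SYAW=-0.229
if os.path.exists("stand.json"): d=json.load(open("stand.json")); ST=np.array(d[:2]); SYAW=d[2]
EX=np.array([np.cos(SYAW),np.sin(SYAW),0]); EY=np.array([-np.sin(SYAW),np.cos(SYAW),0]); EZ=np.array([0,0,1.])
def sp(x,y,z): return np.array([ST[0],ST[1],0])+x*EX+y*EY+z*EZ
def toolR(jaw,tilt=0):
    """jaw: horizontal unit vector = tool x before tilt; tilt raises the +jaw finger"""
    x=np.cos(tilt)*jaw+np.sin(tilt)*EZ
    z=-(np.cos(tilt)*EZ-np.sin(tilt)*jaw)
    return np.c_[x,np.cross(z,x),z]
def F(): return env.read_state()["force"]
E
python3 - <<'E'
from h import *
env.gripper_close(squeeze=20)
Rt=toolR(EX)
for a in (toolR(EX),toolR(-EX)):
    q=env.ik(sp(0,0,170),a); print(q)
Rt=min((toolR(EX),toolR(-EX)),key=lambda a:abs(env.ik(sp(0,0,170),a)[6]))
env.movep(sp(0,2,220),Rt)
env.line_to(sp(0,2,95)); s=env.read_state(); print(s["tool_pos"],s["force"],s["opening"],s["time_s"])
cv2.imwrite("pics/d_top.png",env.get_image("top"));cv2.imwrite("pics/d_scene.png",env.get_image("scene"))
E
```

```text
[-0.36  0.48  0.73  1.8  -0.38  1.    0.29]
[-0.58  0.65  1.15  1.81 -0.66  1.13 -2.56]
[ 565.03 -135.65   95.78] [ 0.06 -0.46  0.22] 0.7185479642281791 6.375
```

View quick.

```bash
python3 - <<'E'
import cv2
s=cv2.imread("pics/d_scene.png")
cv2.imwrite("pics/d2.png",cv2.resize(s[120:260,160:330],None,fx=4,fy=4,interpolation=cv2.INTER_CUBIC))
E
```

```text
(no output)
```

View pics/d2.png

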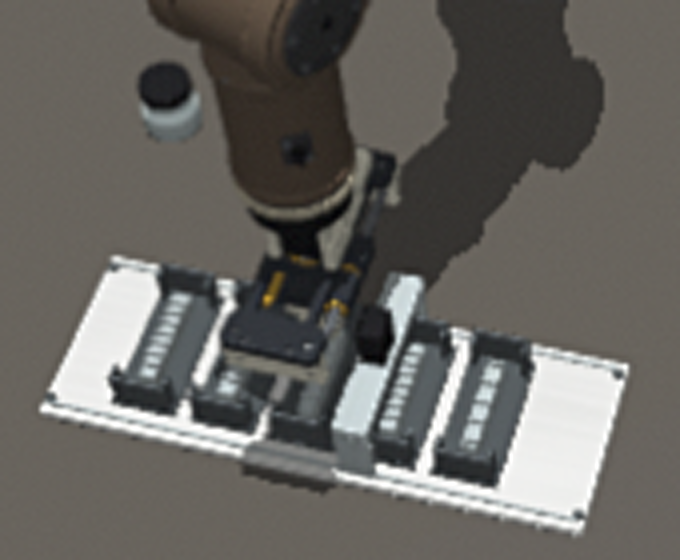

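The closed gripper stands just left (−y) of the black grip block in the crop; now I push it to +y, watching the force.

```bash
python3 - <<'E'
from h import *
env.line_to(sp(0,165,95),rate=120)
print("F.y",F()@EY,(env.read_state()["tool_pos"]-sp(0,0,0))@EY)
for y in range(169,200,2):
    env.line_to(sp(0,y,95),rate=60)
    s=env.read_state(); f=s["force"]@EY; print(y,round(f,1),round((s["tool_pos"]-sp(0,0,0))@EY,1))
    if abs(f)>8: break
env.line_to(sp(0,y-15,95),rate=150)
env.line_to(sp(0,y-15,230),rate=250)
env.open_gripper()
print(env.read_state()["time_s"])
env.movep(np.array([560,60,300.]),toolR(EY))
cv2.imwrite("pics/e_top.png",env.get_image("top"));cv2.imwrite("pics/e_scene.png",env.get_image("scene"))
print(env.read_state()["time_s"],env.mark_of("bridge_grip","top"),env.mark_of("bridge_grip","scene"))
E
```

```text
F.y -0.027288957892980793 164.45447187394473
169 -0.2 169.0
171 -0.9 171.0
173 -1.0 173.2
175 -0.3 175.3
177 -0.2 177.3
179 -0.6 179.3
181 -4.2 180.3
183 -9.5 180.4
12.3833
13.6583 [] [{'at': [610.3, 58.7, 104.5], 'score': 0.95}]
```

```bash
python3 - <<'E'
from h import *
env.gripper_close(squeeze=20)
Rt=min((toolR(EY),toolR(-EY)),key=lambda a:np.abs(env.ik(sp(0,203,170),a)-env.read_state()["joints"]).max())
res=[]
for sgn in(1,-1):
    env.movep(sp(38*sgn,203,150),Rt)
    env.line_to(sp(38*sgn,203,100),rate=200)
    f0=F()
    log=[]
    for k in np.arange(31,20,-0.7):
        env.line_to(sp(k*sgn,203,100),rate=60)
        s=env.read_state(); f=(s["force"]-f0)@EX; x=(s["tool_pos"]-sp(0,0,0))@EX
        log.append((round(x,2),round(f,1)))
        if abs(f)>6: break
    print(log); res.append(log[-1])
    env.line_to(sp(38*sgn,203,100),rate=200); env.line_to(sp(38*sgn,203,150),rate=200)
env.open_gripper()
print(env.read_state()["time_s"])
E
```

```text
[(np.float64(31.21), np.float64(-1.2)), (np.float64(30.41), np.float64(-1.5)), (np.float64(29.57), np.float64(-1.6)), (np.float64(28.85), np.float64(-0.7)), (np.float64(28.18), np.float64(-2.1)), (np.float64(27.45), np.float64(-1.3)), (np.float64(26.75), np.float64(-2.4)), (np.float64(26.06), np.float64(-1.2)), (np.float64(25.99), np.float64(2.4)), (np.float64(25.96), np.float64(5.0)), (np.float64(25.94), np.float64(7.8))]
[(np.float64(-29.58), np.float64(0.1)), (np.float64(-30.26), np.float64(-0.6)), (np.float64(-29.59), np.float64(0.2)), (np.float64(-28.88), np.float64(0.4)), (np.float64(-28.13), np.float64(0.4)), (np.float64(-27.45), np.float64(0.6)), (np.float64(-26.74), np.float64(-0.0)), (np.float64(-26.05), np.float64(0.8)), (np.float64(-25.94), np.float64(-2.8)), (np.float64(-25.93), np.float64(-5.8)), (np.float64(-25.91), np.float64(-8.6))]
25.4167
```

```bash
cat >> h.py <<'E'
ST=ST-0.5*EY[:2]
TH=np.radians(10); DD=5.
SCREWS={"c":(459.0,170.1,-.045,18,123),"f1":(601,258.5,-.21,10,57),"m1":(600.6,359.8,.02,14,-9),"m2":(462.4,391.0,-.245,14,-75),"f2":(447,286.2,-.23,10,-141)}
def jaw_of(yaw): return np.array([-np.sin(yaw),np.cos(yaw),0])
def tcp(axis,R): return np.asarray(axis,float)+DD*R[:,2]
def measure(name,tag,prior=None):
    x,y,w,p,_=SCREWS[name]
    if prior is not None: x,y,w=prior
    out={}
    for n,c in(("scene",(.2,.4)),("top",(-.2,-1.2))):
        im=env.get_image(n); cv2.imwrite(f"pics/{tag}_{n}.png",im)
        r,f=fit_screw(im,n,x,y,w,p); out[n]=np.r_[r[:2]+c,r[2],f]
    print(name,out); return out
def pick(pose3,sig):
    x,y,w=pose3
    R=toolR(sig*jaw_of(w),sig*TH)
    a=np.array([x,y,16.5])
    env.movep(tcp(a+[0,0,90],R),R)
    env.line_to(tcp(a,R),rate=150)
    env.gripper_close(squeeze=40)
    s=env.read_state(); print("grip",s["opening"],s["tool_pos"]-tcp(a,R),s["time_s"])
    env.line_to(tcp(a+[0,0,150],R),rate=250)
    s=env.read_state(); print("lifted",s["opening"],s["force"],s["time_s"])
E
python3 - <<'E'
from h import *
print(env.read_state()["tool_pos"])
o=measure("c","f")
for n,(x,y,w,p,gy) in SCREWS.items():
    for sig in(1,-1):
        a=env.ik(tcp([x,y,100],toolR(sig*jaw_of(w),sig*TH)),toolR(sig*jaw_of(w),sig*TH)); R=toolR(sig*EY,sig*TH); b=env.ik(tcp(sp(0,gy,50),R),R)
        print(n,sig,a,b)
E
```

```text
[573.08  69.05 150.01]
c {'scene': array([461.21, 171.38,  -0.08, 104.29]), 'top': array([459.02, 169.43,  -0.04,  10.41])}
c 1 [-0.51  0.36  0.2   2.12 -0.4   0.65  1.53] [-0.12  0.59  0.24  1.88 -0.47  0.72  1.78]
c -1 [-1.09  0.56  1.06  2.16 -0.89  0.89 -1.07] [-0.64  0.9   1.14  1.92 -1.12  1.15 -0.77]
f1 1 [-0.59  0.57  0.26  1.75 -0.41  0.78  1.28] [-0.01  0.59  0.25  1.89 -0.47  0.73  1.9 ]
f1 -1 [-1.04  0.8   1.06  1.79 -1.    1.08 -1.36] [-0.53  0.89  1.14  1.93 -1.11  1.16 -0.67]
m1 1 [-0.67  0.64  0.2   1.61 -0.37  0.86  1.32] [ 0.09  0.59  0.26  1.87 -0.47  0.76  2.01]
m1 -1 [-1.1   0.84  1.    1.65 -0.97  1.13 -1.35] [-0.41  0.9   1.14  1.91 -1.09  1.18 -0.57]
m2 1 [-0.92  0.48  0.26  1.91 -0.37  0.65  0.91] [ 0.2   0.61  0.27  1.84 -0.47  0.8   2.11]
m2 -1 [-1.45  0.76  1.15  1.95 -1.04  0.99 -1.61] [-0.29  0.92  1.14  1.88 -1.08  1.2  -0.48]
f2 1 [-0.78  0.39  0.25  2.08 -0.39  0.6   1.1 ] [ 0.29  0.64  0.29  1.79 -0.46  0.84  2.21]
f2 -1 [-1.36  0.65  1.15  2.12 -1.    0.91 -1.41] [-0.17  0.94  1.14  1.83 -1.06  1.23 -0.4 ]
```

```bash
python3 - <<'E'
from h import *
pick((458.95,169.6,-.043),1)
R=toolR(EY,TH)
env.movep(tcp(sp(0,123,190),R),R)
cv2.imwrite("pics/g_top.png",env.get_image("top"));cv2.imwrite("pics/g_scene.png",env.get_image("scene"))
s=env.read_state(); print(s["opening"],s["tool_pos"]-tcp(sp(0,123,190),R),s["force"],s["time_s"])
t=cv2.imread("pics/g_scene.png")
cv2.imwrite("pics/g2.png",cv2.resize(t[100:260,200:360],None,fx=4,fy=3.7,interpolation=cv2.INTER_CUBIC))
E
```

```text
grip 25.345888323942948 [-0.03 -0.01 -0.03] 28.0083
lifted 25.278505700655057 [ 0.31 -0.62 -1.41] 28.7583
24.889322004254876 [-0.94  2.65 -0.55] [ 0.3   1.03 -0.68] 29.775
```

View pics/g2.png

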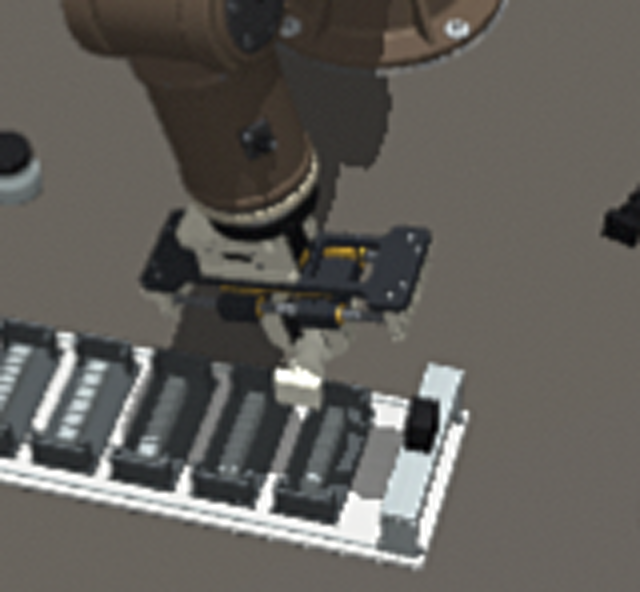

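```bash
python3 - <<'E'
from h import *
t=cv2.imread("pics/g_scene.png")
s=env.read_state(); ax=s["tool_pos"]-DD*s["orientation"][:,2]
off=ax-sp(0,123,190); print(off, s["opening"])
# projected expected screw wire: near end square
for zoff in(0,):
    P=[ax+51*EX+a*16*EY+b*16*EZ for a,b in((-1,-1),(-1,1),(1,1),(1,-1))]+[ax-51*EX+a*16*EY+16*EZ for a in(-1,1)]
    uv=proj(P,"scene"); print(uv)
x0,y0=255,170
c=cv2.resize(t[y0:y0+60,x0:x0+80],None,fx=10,fy=10,interpolation=cv2.INTER_CUBIC)
pts=((uv-[x0,y0]+.5)*10).astype(int)
cv2.polylines(c,[pts[:4]],True,(0,0,255),1)
for p in pts[4:]: cv2.circle(c,tuple(int(v) for v in p),4,(0,0,255),1)
cv2.imwrite("pics/g3.png",c)
E
```

```text
[-0.93  2.64 -0.55] 24.889322004254876
[[268.47 207.55]
 [267.69 201.21]
 [278.77 203.55]
 [279.35 209.87]
 [277.98 172.87]
 [288.65 175.04]]
```

View pics/g3.png

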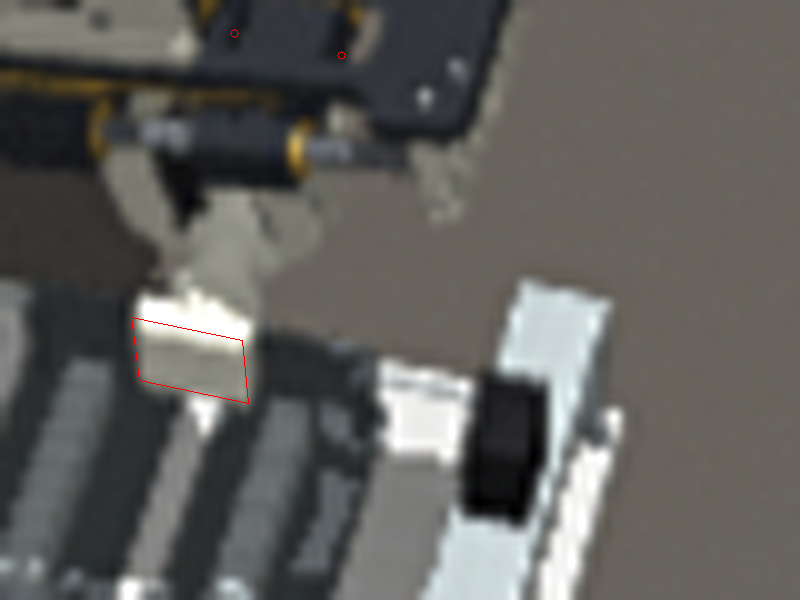

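```bash
cat >> h.py <<'E'
def st(gy,tag=""):
    s=env.read_state(); p=s["tool_pos"]-DD*s["orientation"][:,2]-sp(0,gy,0)
    print(tag,"axis",np.array([p@EX,p@EY,p[2]]),"F",s["force"],"open",round(s["opening"],1),"t",round(s["time_s"],1)); return s,p
def lower(gy,R,dx=0,dy=0,z0=62,z1=50,fmax=10):
    env.line_to(tcp(sp(dx,gy+dy,z0),R),R,rate=150); env.wait(.15)
    f0=F()[2]; z=z0
    while z>z1:
        z-=1
        env.line_to(tcp(sp(dx,gy+dy,z),R),R,rate=40)
        f=F()[2]-f0
        if f>fmax: break
    s,p=st(gy,f"z={z} dF={f:.1f}"); return z,f
E
python3 - <<'E'
from h import *
R=toolR(EY,TH)
env.wait(.3); st(123)
print(lower(123,R))
cv2.imwrite("pics/i_top.png",env.get_image("top"));cv2.imwrite("pics/i_scene.png",env.get_image("scene"))
t=cv2.imread("pics/i_scene.png")
cv2.imwrite("pics/i2.png",cv2.resize(t[160:260,220:340],None,fx=6,fy=6,interpolation=cv2.INTER_CUBIC))
E
```

```text
axis [ -0.3    0.66 190.13] F [-0.36 -0.43 -0.24] open 25.1 t 30.1
z=50 dF=3.4 axis [ 0.13  0.02 50.26] F [-0.63 -0.51  3.1 ] open 25.2 t 34.2
(50, np.float64(3.4415216928851504))
```

View pics/i2.png

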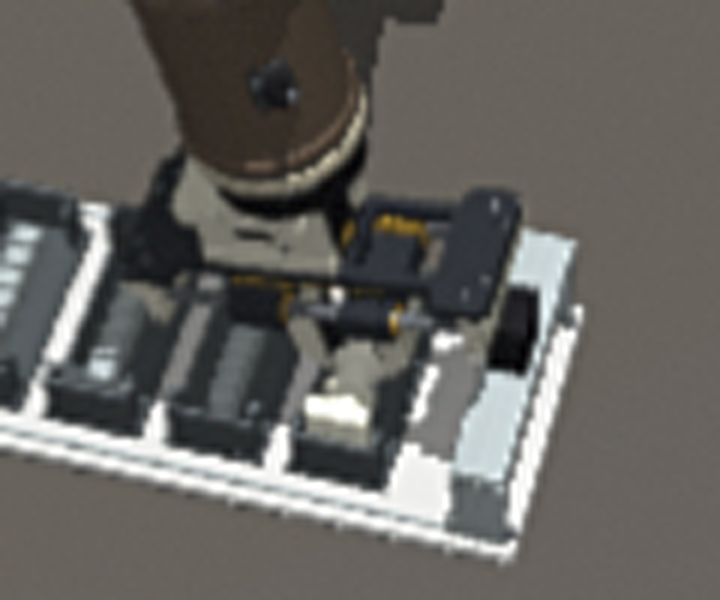

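Screw c met resistance only at z=50, between its posts. Now release and check.

```bash
cat >> h.py <<'E'
def release(gy,R,dx=0,dy=0):
    env.open_gripper(); s,p=st(gy,"opened")
    env.line_to(tcp(sp(dx,gy+dy,64),R),R,rate=60)
    env.line_to(tcp(sp(dx,gy+dy,170),R),R,rate=250)
    st(gy,"up")
E
python3 - <<'E'
from h import *
R=toolR(EY,TH)
release(123,R)
R2=toolR(EY,0); env.movep(sp(-120,-120,330),R2)
o=measure("f1","j")
im=cv2.imread("pics/j_scene.png")
cv2.imwrite("pics/j2.png",cv2.resize(im[130:260,160:440],None,fx=2.8,fy=2.8,interpolation=cv2.INTER_CUBIC))
p=sp(0,123,0)
for n in("scene","top"):
    im=cv2.imread(f"pics/{n and 'j'}_{n}.png")
    print(n,fit_screw(im,n,p[0],p[1],SYAW,18,z=50))
print(env.read_state()["time_s"])
E
```

```text
opened axis [-0.02 -0.01 49.98] F [-0.55  0.08  0.38] open 91.7 t 35.5
up axis [ -0.04   0.11 170.37] F [-0.49  0.64 -0.27] open 91.6 t 36.4
f1 {'scene': array([600.55, 258.11,  -0.21,  19.84]), 'top': array([601.65, 258.38,  -0.21,  27.97])}
scene (array([590.18, -18.19,  -0.25]), np.float64(589.438861976163))
top (array([594.62, -17.16,  -0.23]), np.float64(787.5391502309467))
37.7333
```

View pics/j2.png

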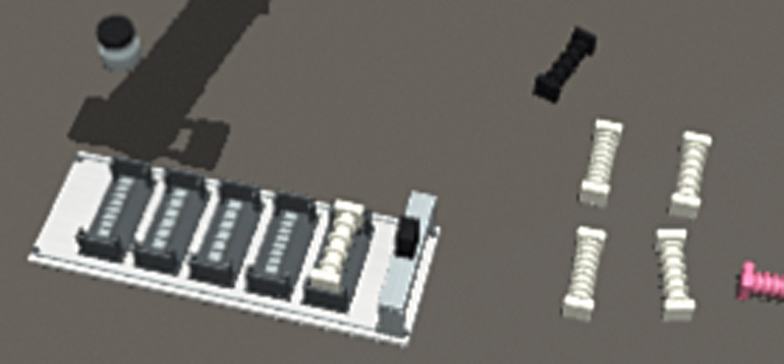

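The crop shows screw c level in the rightmost gauge (bridge right of it, parked), and the other four white screws unmoved. On to the next.

```bash
cat >> h.py <<'E'
def place(name,pose3,dx=0,dy=0):
    gy=SCREWS[name][4]; R=toolR(EY,TH)
    pick(pose3,1)
    env.movep(tcp(sp(dx,gy+dy,180),R),R); env.wait(.2); s,_=st(gy,"above")
    if s["opening"]<15: print("LOST"); return False
    z,f=lower(gy,R,dx,dy)
    return z,f
E
python3 - <<'E'
from h import *
r=place("f1",(601.1,258.25,-.21)); print(r)
if r and r[0]<=51:
    release(57,toolR(EY,TH))
    env.movep(sp(-120,-120,330),toolR(EY,0))
    o=measure("m1","k")
    im=cv2.imread("pics/k_scene.png")
    cv2.imwrite("pics/k2.png",cv2.resize(im[130:260,160:440],None,fx=2.8,fy=2.8,interpolation=cv2.INTER_CUBIC))
E
```

```text
grip 26.184524448703577 [-0.03 -0.03 -0.06] 41.5667
lifted 25.91209874782506 [-0.3  -0.11 -1.29] 42.3167
above axis [ -0.04   1.55 179.84] F [ 0.28  0.03 -0.49] open 25.9 t 43.8
z=50 dF=3.7 axis [ 0.16  0.01 50.2 ] F [ 0.63 -0.84  3.11] open 25.3 t 47.9
(50, np.float64(3.6981021545936175))
opened axis [ 0.    0.01 49.99] F [ 0.63 -0.    0.1 ] open 91.7 t 49.0
up axis [ -0.02   0.11 170.38] F [-0.04 -0.59  0.51] open 91.9 t 50.0
m1 {'scene': array([601.  , 359.41,   0.01,  46.19]), 'top': array([600.74, 359.28,   0.02,  33.45])}
```

```bash
ls -la pics/k2.png
```

```text
-rw-r--r-- 1 agent agent 298201 Dec  6 20:57 pics/k2.png
```

View pics/k2.png

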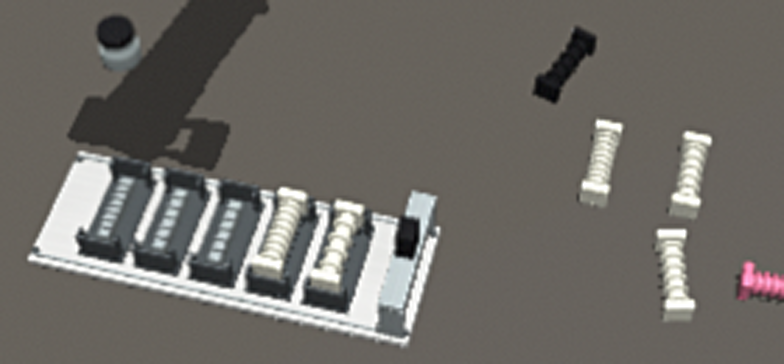

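Two seated; the remaining three are unmoved. Next is m1.

```bash
python3 - <<'E'
from h import *
r=place("m1",(600.8,359.4,.018)); print(r)
if r and r[0]<=51:
    release(-9,toolR(EY,TH))
    env.movep(sp(-120,-120,330),toolR(EY,0))
    o=measure("m2","l")
    im=cv2.imread("pics/l_scene.png")
    cv2.imwrite("pics/l2.png",cv2.resize(im[130:260,160:440],None,fx=2.8,fy=2.8,interpolation=cv2.INTER_CUBIC))
E
```

```text
grip 25.75435769186132 [ 0.01 -0.07 -0.05] 55.2583
lifted 25.878357293644292 [-0.22 -0.46 -1.43] 56.0083
above axis [  0.14   1.03 179.89] F [-0.29 -0.13 -0.28] open 25.9 t 58.0
z=50 dF=3.6 axis [ 0.27 -0.05 50.2 ] F [ 0.53 -0.17  2.61] open 25.4 t 62.1
(50, np.float64(3.607681447003505))
opened axis [-0.  0. 50.] F [ 1.27 -0.48 -0.81] open 91.7 t 63.3
up axis [  0.02   0.17 170.39] F [-0.32  0.49  0.28] open 91.7 t 64.2
m2 {'scene': array([462.8 , 390.71,  -0.24,  20.1 ]), 'top': array([462.13, 390.39,  -0.24,  19.82])}
```

View pics/l2.png

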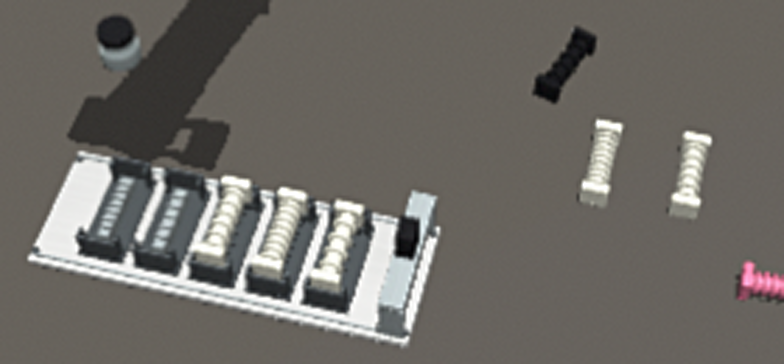

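```bash
python3 - <<'E'
from h import *
r=place("m2",(462.4,390.5,-.243)); print(r)
if r and r[0]<=51:
    release(-75,toolR(EY,TH))
    env.movep(sp(-120,-120,330),toolR(EY,0))
    o=measure("f2","m")
    im=cv2.imread("pics/m_scene.png")
    cv2.imwrite("pics/m2.png",cv2.resize(im[130:260,160:440],None,fx=2.8,fy=2.8,interpolation=cv2.INTER_CUBIC))
E
```

```text
grip 26.286816829492523 [-0.05 -0.07 -0.06] 69.4
lifted 25.99869699743156 [-0.25 -0.19 -1.67] 70.15
above axis [  0.12   0.82 179.98] F [-0.49  0.55 -1.05] open 25.6 t 72.5
z=50 dF=2.0 axis [ 0.17 -0.05 50.22] F [-0.69 -0.34  1.7 ] open 26.0 t 76.6
(50, np.float64(1.9542771070605824))
opened axis [-0.01 -0.01 50.  ] F [-0.33 -0.37 -0.34] open 91.7 t 77.8
up axis [  0.04   0.15 170.35] F [ 0.72  0.49 -0.2 ] open 91.9 t 78.7
f2 {'scene': array([447.6 , 285.91,  -0.23,  16.34]), 'top': array([446.29, 285.61,  -0.23,  17.02])}
```

```bash
ls pics/m2.png
```

```text
pics/m2.png
```

View pics/m2.png

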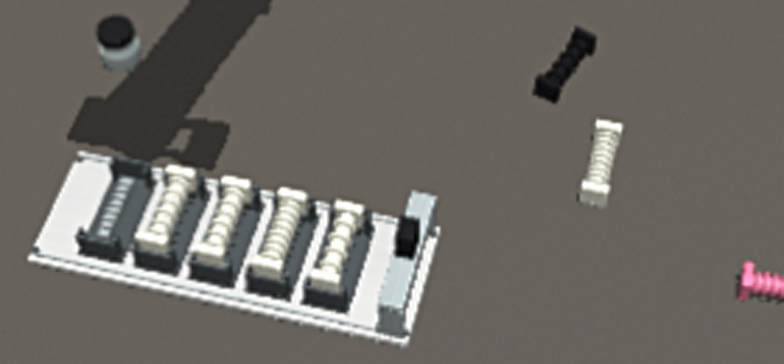

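```bash
python3 - <<'E'
from h import *
r=place("f2",(446.95,285.75,-.23)); print(r)
if r and r[0]<=51:
    release(-141,toolR(EY,TH))
    env.movep(np.array([330,150,330.]),toolR(EY,0))
    for n in("scene","top"): cv2.imwrite(f"pics/n_{n}.png",env.get_image(n))
    a=cv2.imread("pics/n_scene.png")[175:255,165:325]; b=cv2.imread("pics/n_top.png")[150:240,325:485]
    cv2.imwrite("pics/n2.png",np.vstack([cv2.resize(q,None,fx=4,fy=3.4,interpolation=cv2.INTER_CUBIC) for q in(a,b)]))
E
```

```text
grip 25.990579679289752 [-0.02 -0.03 -0.04] 83.4667
lifted 25.832060102772704 [-0.07 -0.43 -1.42] 84.2167
above axis [  0.16   0.94 179.99] F [-0.66  0.16 -1.08] open 26.0 t 86.5
z=50 dF=3.2 axis [ 0.16 -0.06 50.3 ] F [ 0.03 -0.78  3.18] open 25.9 t 90.5
(50, np.float64(3.1578011024484147))
opened axis [-0.03 -0.01 49.98] F [-0.14  0.53 -0.49] open 91.6 t 91.7
up axis [  0.04   0.14 170.43] F [-0.08  1.02 -0.32] open 91.6 t 92.6
```

```bash
ls pics/n2.png
```

```text
pics/n2.png
```

View pics/n2.png

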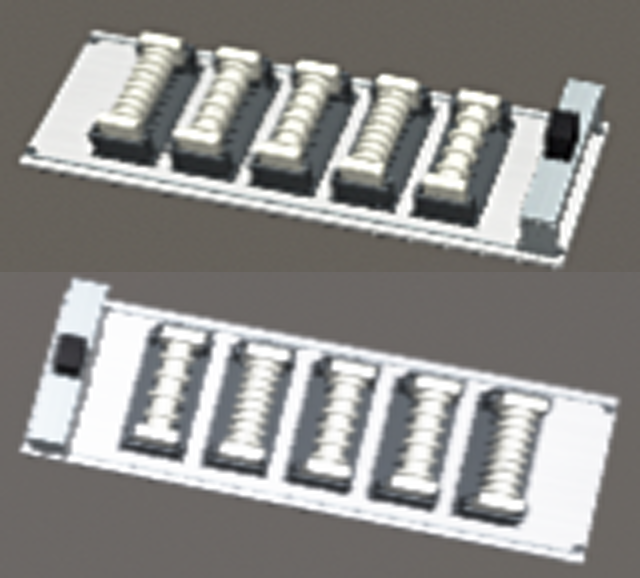

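All five sit level, all the same height, with the bridge parked. Now slide it across, checking the force as I go.

```bash
python3 - <<'E'
from h import *
env.gripper_close(squeeze=20)
Rt=toolR(EX)
env.movep(sp(0,236,200),Rt); env.line_to(sp(0,236,95),rate=200); env.wait(.1)
f0=F()@EY
y=228; ok=True
ys=list(np.arange(218,-170,-12))+list(np.arange(-172,-190,-2))
for y in ys:
    env.line_to(sp(0,y,95),rate=70)
    s=env.read_state(); f=s["force"]@EY-f0; yy=(s["tool_pos"]-sp(0,0,0))@EY
    if abs(f)>7 or y<-170: print(y,round(yy,1),round(f,1))
    if abs(f)>8: break
print(s["time_s"])
env.line_to(sp(0,yy+15,95)); env.line_to(sp(0,yy+15,230),rate=200)
env.movep(np.array([330,150,330.]),toolR(EY,0)); env.wait(.3)
for n in("scene","top"): cv2.imwrite(f"pics/o_{n}.png",env.get_image(n))
print(env.mark_of("bridge_grip","scene"),env.mark_of("bridge_grip","top"),sp(0,-203,102),env.read_state()["time_s"])
a=cv2.imread("pics/o_scene.png")[175:255,165:325]; b=cv2.imread("pics/o_top.png")[150:240,325:485]
cv2.imwrite("pics/o2.png",np.vstack([cv2.resize(q,None,fx=4,fy=3.4,interpolation=cv2.INTER_CUBIC) for q in(a,b)]))
E
```

```text
-172 -172.6 0.1
-174 -174.1 0.2
-176 -176.0 -0.0
-178 -178.2 0.5
-180 -180.3 1.1
-182 -181.4 4.0
-184 -181.4 9.3
110.55
[{'at': [519.1, -335.1, 104.8], 'score': 0.58}] [{'at': [520.7, -338.5, 104.3], 'score': 0.9}, {'at': [594.5, -14.9, 53.0], 'score': 0.52}] [ 517.8  -335.49  102.  ] 113.9583
```

View pics/o2.png

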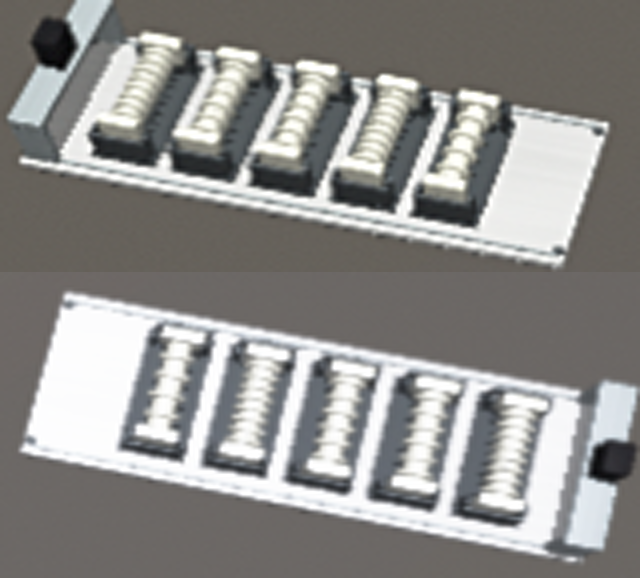

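The bridge is at its −y stop, and all five screws are seated as before. The robot is clear of everything.

```bash
python3 - <<'E'
from station import env
print(env.sign_off(), env.read_state()["time_s"])
E
```

```text
the job is handed in; nothing more can be done
the job is handed in; nothing more can be done
```

The job is handed in: all five white screws sit on gauges of their own pitch, and the bridge is at its −y stop. I handed in just after 114 s of the 210 s allowed.

- **Bridge parked:** I pushed it to the +y end until it hit its stop. The force rose to about 9.5 N there.
- **Screws seated:** From +y to −y the gauges are coarse, fine, medium, medium, fine. Each screw met only 2–4 N, and only at the seat height of 50 mm. The pictures after each placing showed it level between its posts.
- **Bridge across:** It slid over all five with no reading above 7 N until its −y stop. The last pictures show the screws unchanged.
- **Other things:** I did not go near the spool, flux jar, screwdriver, pink look-alikes or black look-alike. I took no end measurement of their positions.

**Checks that disagreed or failed:**
- The two cameras differed by about 1.5 mm in y. I corrected for this by touching the bridge's grip block.
- The grip read about 25–26 mm on the 28 mm ridges, but nothing slipped.
- My one attempt to measure a seated screw's position from the pictures gave no clean fit, because the stand behind it is white. Seating therefore rests on the contact heights, the look of the pictures and the bridge passing freely.

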